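Gauge the drives and dock the 12.5 mm one

TASK

Three bare drives that differ only in thickness stand in the wire rack; find the 12.5 mm one by pinching them, and slide it upright, connector end down, into the slot of the docking station, feeling your way gently along the tall wall, until it is fully home. Leave it there, and leave the other two standing in the rack.

Things in the scene. Friction and masses are not known exactly. Their poses are not given: they have to be found in the camera images.
- rack: Fixed black plate 90 x 176 x 6 mm with eight 3 mm steel wire loops (tops 35 mm above the table). Origin: centre of its underside, at table height. A row of three drives stands along its y axis, their thickness along y, 18.7 mm between the loops of a bay. One drive is 9.5 mm thick, one 12.5, one 15.5; which is in which bay changes.
- bay0 (a point): Centre (half-way up, 56 mm above the table) of the drive in the bay at y = -65 mm of the rack; the point stays with the rack. Drive: plain aluminium slab 70 mm wide (x), 100 mm tall (z), 0.12 kg, standing on its connector end, underside 6 mm, top 106 mm above the table. It may stand off this point by 3 mm in x, 2 mm in y, 0.03 rad in yaw.
- bay1 (a point): The same for the drive in the middle bay, y = 0 of the rack.
- bay2 (a point): The same for the drive in the bay at y = +65 mm of the rack.
- dock: Docking station, fixed: black base 130 x 120 x 20 mm. Origin: centre of its underside, at table height. On it a grey guide with an upright slot, 14.5 mm wide (y) and 88 mm long (x), for a drive's lower end; the 15.5 mm drive does not go in. The guide rests anywhere within 12 mm along the dock's y from the middle, which is not measured, and stays put under pushes below 60 N.
- slot (a point): Middle of the slot's mouth if the guide were in the middle: x = 0, y = 0 of the dock, 62 mm above the table. The slot's -y wall is low, 10 mm thick, top at 62 mm. Its +y wall is a tall fence, top at 80 mm, face 7.25 mm to +y of the slot's middle: a drive with its underside 62 to 80 mm high, moved to +y, comes up against the fence with its lower end over the slot.
- clip (a joint): Sprung steel plate in the low wall, pressing a drive against the fence (1 N plus 0.35 N per mm); its sloped top is met by the drive's underside about 57 mm above the table. Metres, 0 = free; pushed back it reads the drive's thickness less 8 mm: 0.0015 with the 9.5 mm drive, 0.0045 with the 12.5 mm drive.
- seat (a joint): Connector block on the slot's floor, its top 34 mm above the table. A drive pushed onto it moves it down 6 mm against a steady 8 N or so, and it stays where it is left. Metres, 0 = up, 0.006 = fully down at a hard stop: the drive is fully home, its underside 28 mm, its top 128 mm above the table.
Things that resemble listed ones, but are neither listed nor needed, are in the scene too. Of the things like the dock, leave any that is purple; of the rest the smaller one is meant.

How it is judged:
By the outcome, as a careful person would: the job done as asked, in the order asked, and still so for the second after the job is handed in, with the robot touching nothing.
It also fails if it takes over 58 s, if anything falls off the work surface, if the arm or the gripper's body presses on something with over 40 N, if the wrist force passes 120 N, or if a joint passes its speed limit or range.

ROBOT

A 6-joint arm with a two-finger parallel gripper is mounted at the origin on the work surface. World frame = base frame: x ahead of the robot, y to its left, z up, the work surface at z = 0. Lengths are in m, angles in rad, forces in N, time in s.
With the tool pointing down it reaches from about 0.35 to 0.875 m from the base axis. Payload 4.2 kg.
Tool frame: the origin (TCP) lies between the finger pads; the fingertips stand 17 mm ahead of it and the grasp point (between the pads) lies 2 mm behind it; y points along the fingers, z is the direction in which the jaws open and shut, and the axes are right-handed (so a half turn about y gives the same grasp; the last joint's range is limited). The gripper opens to 87 mm and grips with 3 to 60 N. Pads are 19 mm wide; open, the fingers measure 117 mm over their backs; the gripper's body (75 mm by 190 mm) begins 51 mm behind the grasp point.
Start: joints at [-1.003, 0.385, 0.008, 0, -1.194, -0.259], TCP at [0.19, -0.595, 0.24] pointing down, gripper open.
Joint ranges: [-3.14, 3.14], [-1.21, 2.06], [-1.07, 1.41], [-3.16, 2.05], [-2.99, -0.16], [-3.1, 3.1]. Speed limits (rad/s): [2.79, 2.79, 3.14, 3.14, 3.14, 3.14].

INTERFACE

Orientations are given as a unit quaternion [x, y, z, w].
In Python, from bench import sense, get_image, close_job gives the robot as it stands.
- The arm moves only by the tool apply_moves, never from a script. Its argument "moves" is text: rows parted by semicolons, each of 7 numbers parted by spaces: the opening, from 0 (shut) to 1 (fully open), then the shift along the tool's x, y, z in m, then the turn, a rotation vector about the tool's x, y, z in degrees. A call has 1 to 20 rows; each row is the pose to reach, as a shift and turn from the pose commanded when the call began, along the tool's axes at that moment; what a row does not reach only later rows make up. A row lasts 1/8 s, in which the tool goes at most 62.5 mm and 10.7 degrees, less where a joint would pass 70% of its speed; a pose out of reach is approached as far as the arm can. A call with a gripper value outside its range is refused whole. The fingers move at their own pace and stop on an object; the grip force is fixed at half the most. Time passes only in rows, so rows that repeat a pose let the fingers close. It gives the time, the measured TCP pose, the force and the opening at its end, in the units of the state.
- sense(): the state, without advancing time (a new reading comes with each control period).
- get_image(name): name is "scene" or "top" or "wrist"; returns a dict with "image" (480x640x3 uint8, red, green, blue), "mtx" (3x3 intrinsics, pixels), "view" (4x4, takes a point from world to camera coordinates); the wrist camera has in their place "T_tool_cam" (4x4, takes a point from camera to tool coordinates, whose origin is the TCP and whose axes are the tool frame's). Camera axes: x right, y up, looking along -z (the intrinsics and any distortion apply to the point x, -y, -z); pixel columns grow to the right and rows downward; lengths in m; the calibration is good to about 2 mm. A picture is of the moment at which its call begins: read the wrist's pose just before it. There is no depth.
- close_job(): hands the job in, once; it reports no verdict.
The state is a dict: "clock": time; "joint_positions": joint angles; "dq": joint speeds; "tau": joint torques, N m; "tcp_pos": TCP position; "tcp_rot": TCP orientation; "ft_force": force on the tool from outside, world axes, zero at the start; "wrist_torque": the same for the moment, N m; "grip_width": finger opening in m.
Only numpy, scipy, OpenCV 4.12 (cv2) and the standard library are available. Lean on these libraries where they do the work, as an engineer would, in place of code of your own. Each camera call takes 0.05 s, during which the arm holds its last target.

## Working session

There is one attempt and no reset: what is moved stays moved. The work goes in short steps, Python scripts to look and compute and a tool call to move; the robot and the scene stay as the last step left them, time stands still between calls to the robot, and variables do not carry over. Pictures are saved under pics/ and viewed, and the job is handed in when it is done.

Besides the shell and the picture viewer there is one more tool, called after "Request:" in YAML: its name, and indented under it one key for each argument. apply_moves: Moves the arm, as the interface text tells. Its arguments: {"type":"object","properties":{"moves":{"type":"string"}},"required":["moves"]}

```bash
ls; mkdir -p pics; python3 - <<'E'
from bench import sense,get_image
import cv2,numpy as np
s=sense();print(s)
for n in ["scene","top","wrist"]:
    d=get_image(n);cv2.imwrite(f"pics/{n}0.png",d["image"][:,:,::-1])
    print(n,{k:np.round(v,4).tolist() for k,v in d.items() if k!="image"})
E
```

```text
pics
{'clock': 0.0, 'joint_positions': array([-1.00340415e+00,  3.85550071e-01,  6.62368211e-03, -5.29582093e-04,
       -1.19396215e+00, -2.58590545e-01]), 'dq': array([-5.02446338e-04,  1.25586915e-03, -1.64942712e-03,  1.22747743e-03,
       -6.69143069e-04, -1.13649209e-05]), 'tau': array([-4.24409509e-04, -3.90664923e+01,  1.87407482e+01,  4.22013894e+00,
        1.10095425e-02, -2.30133583e-04]), 'tcp_pos': array([ 0.18980015, -0.59489448,  0.23845808]), 'tcp_rot': array([-0.69795779, -0.10853878,  0.10881375,  0.69945252]), 'ft_force': array([ 0.08767241, -0.34838799,  0.63529592]), 'wrist_torque': array([0.04885807, 0.02046226, 0.04988621]), 'grip_width': 0.08705603889453271}
scene {'mtx': [[451.12, 0.0, 322.1931], [0.0, 451.12, 242.9452], [0.0, 0.0, 1.0]], 'view': [[0.8004, 0.5995, -0.0026, -0.4972], [-0.2979, 0.4015, 0.866, -0.0003], [0.5202, -0.6924, 0.5, -1.2208], [0.0, 0.0, 0.0, 1.0]]}
top {'mtx': [[525.0423, 0.0, 318.3008], [0.0, 525.0423, 239.9313], [0.0, 0.0, 1.0]], 'view': [[0.0039, -1.0, -0.0072, 0.1571], [0.9926, 0.003, 0.1216, -0.5091], [-0.1216, -0.0076, 0.9926, -1.3613], [0.0, 0.0, 0.0, 1.0]]}
wrist {'mtx': [[409.5583, 0.0, 321.3791], [0.0, 409.5583, 240.1294], [0.0, 0.0, 1.0]], 'T_tool_cam': [[-0.0006, -0.9696, -0.2449, -0.0667], [0.0004, 0.2449, -0.9696, -0.1456], [1.0, -0.0007, 0.0002, 0.0005], [0.0, 0.0, 0.0, 1.0]]}
```

View pics/scene0.png

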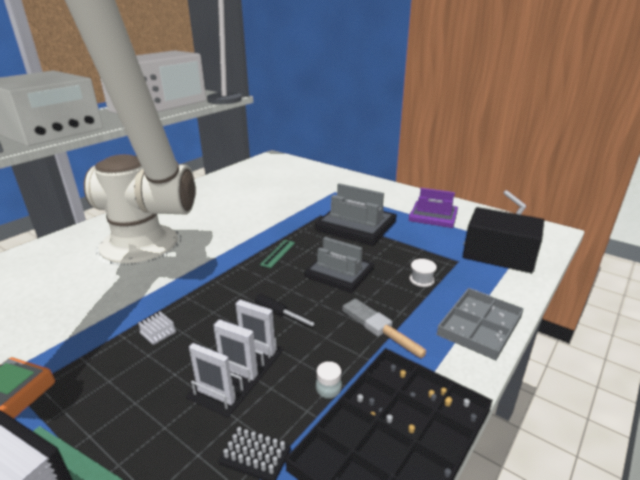

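View pics/top0.png

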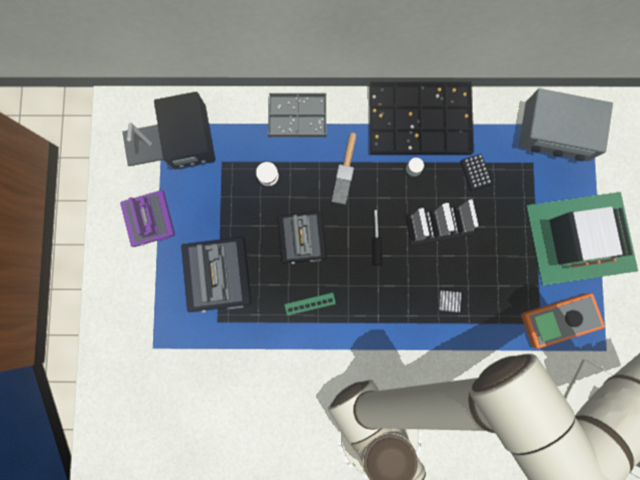

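Dock-like things in the top view: purple at (147,217), large grey at (215,273), small grey at (302,237). The small grey one fits, since purple is excluded and it is the smaller of the other two. I'll confirm it in an enlarged crop along with the rack.

```bash
python3 - <<'E'
import cv2,numpy as np
t=cv2.imread("pics/top0.png");s=cv2.imread("pics/scene0.png")
a=cv2.resize(t[200:275,265:340],(400,400),interpolation=cv2.INTER_CUBIC)
b=cv2.resize(t[185:260,400:490],(400,333),interpolation=cv2.INTER_CUBIC)
c=cv2.resize(s[225:295,295:385],(400,311));
im=np.zeros((600,800,3),np.uint8)
im[:400,:400]=a;im[:333,400:]=b
c=cv2.resize(s[225:295,295:385],(257,200));im[400:,:257]=c
d=cv2.resize(s[290:415,180:290],(223,254));im[340:594,400:623]=d
cv2.imwrite("pics/crop1.png",im)
E
```

```text
(no output)
```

View pics/crop1.png

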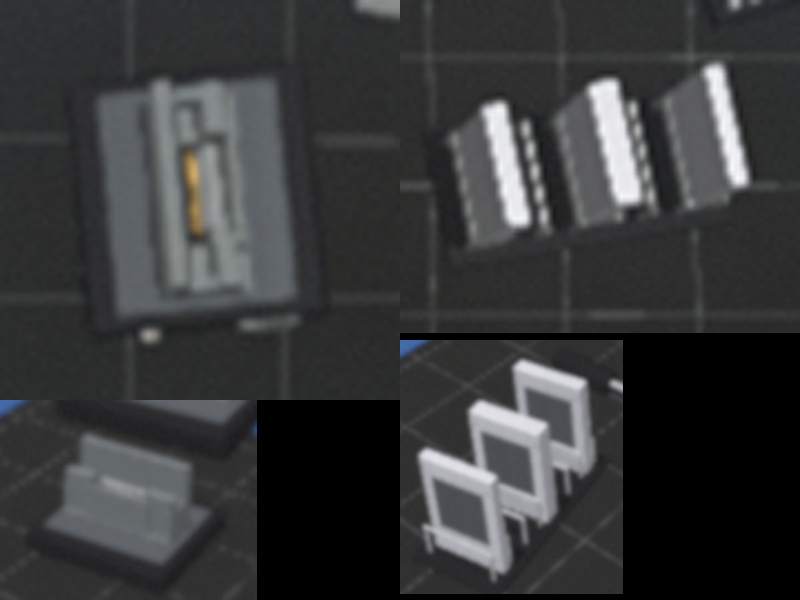

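```bash
cat > h.py <<'E'
import numpy as np,cv2
from scipy.spatial.transform import Rotation as R
from bench import sense,get_image
def cam(name):
    s=sense();d=get_image(name)
    if name=="wrist":
        T=np.eye(4);T[:3,:3]=R.from_quat(s["tcp_rot"]).as_matrix();T[:3,3]=s["tcp_pos"]
        V=np.linalg.inv(T@d["T_tool_cam"])
    else: V=d["view"]
    return d["image"],d["mtx"],V
def cast(uv,K,V,z):
    uv=np.atleast_2d(np.asarray(uv,float));C=np.linalg.inv(V)
    r=np.c_[(uv[:,0]-K[0,2])/K[0,0],-(uv[:,1]-K[1,2])/K[1,1],-np.ones(len(uv))]@C[:3,:3].T
    o=C[:3,3];return o+r*((z-o[2])/r[:,2])[:,None]
def proj(P,K,V):
    p=np.atleast_2d(P)@V[:3,:3].T+V[:3,3]
    return np.c_[K[0,0]*p[:,0]/-p[:,2]+K[0,2],K[1,1]*-p[:,1]/-p[:,2]+K[1,2]]
def dl(target,yaw=None):
    "shift in tool axes from the measured pose to a world point"
    s=sense();Rm=R.from_quat(s["tcp_rot"]).as_matrix()
    return Rm.T@(np.asarray(target)-s["tcp_pos"])
E
python3 - <<'E'
from h import *
im,K,V=cam("top")
m=((im.min(2)>200)*255).astype(np.uint8);m[:,:405]=0;m[:,490:]=0;m[:195]=0;m[250:]=0
for c in cv2.findContours(m,0,2)[0]:
    if cv2.contourArea(c)<30: continue
    r=cv2.minAreaRect(c);P=cast(cv2.boxPoints(r),K,V,.106)
    print(np.round(r[0],1),np.round(r[1],1),round(r[2],1)); print(np.round(P.mean(0),4),np.round(P[:,:2],4).tolist())
# dock base corners by dark mask: print approx from crop
f=400/75
for n,uv in dict(base=[[70,82],[295,62],[325,315],[92,335]]).items():
    P=cast(np.array(uv)/f+[265,200],K,V,.02);print(n,np.round(P,4).tolist(),np.linalg.norm(np.diff(P,axis=0),axis=1),P.mean(0))
P=cast(np.array([[150,82],[165,78],[187,292],[168,292]])/f+[265,200],K,V,.08);print("fence top",np.round(P,4).tolist())
s=sense();print(R.from_quat(s["tcp_rot"]).as_matrix().round(3))
E
```

```text
[423.5 221.6] [26.1  4.2] 78.1
[ 0.5468 -0.1064  0.106 ] [[0.5783, -0.0951], [0.5805, -0.1054], [0.5154, -0.1176], [0.5132, -0.1073]]
[448.1 216.6] [26.4  5.4] 77.5
[ 0.5598 -0.1685  0.106 ] [[0.5911, -0.1555], [0.5942, -0.1689], [0.5285, -0.1815], [0.5255, -0.1682]]
[473.  212.6] [25.9  3.2] 77.2
[ 0.5701 -0.2315  0.106 ] [[0.6015, -0.2214], [0.6034, -0.2293], [0.5388, -0.2416], [0.5369, -0.2338]]
base [[0.5763, 0.2674, 0.02], [0.5868, 0.1539, 0.02], [0.4587, 0.1384, 0.02], [0.4483, 0.2547, 0.02]] [0.11403269 0.12901062 0.11674921] [0.51752738 0.20361637 0.02      ]
fence top [[0.5662, 0.2236, 0.08], [0.5681, 0.2164, 0.08], [0.4644, 0.2049, 0.08], [0.4644, 0.214, 0.08]]
[[ 0.953 -0.001 -0.304]
 [ 0.304  0.001  0.953]
 [-0.    -1.     0.001]]
```

Confirmed: the crop shows the small grey dock at (302,237), with its base measuring about 130 x 117 mm. Its tall fence is on the left, i.e. the +y side. The rack holds drives at top-image (424,222), (448,217) and (473,213). The left one looks mid-thickness, so I'll go above it, look with the wrist camera and pinch it.

Request:
apply_moves:
  moves: "0.46 0.489 0.02 0.357 0 7.1 0;0.46 0.489 0.02 0.357 0 7.1 0;0.46 0.489 0.02 0.357 0 7.1 0;0.46 0.489 0.02 0.357 0 7.1 0;0.46 0.489 0.02 0.357 0 7.1 0;0.46 0.489 0.02 0.357 0 7.1 0;0.46 0.489 0.02 0.357 0 7.1 0;0.46 0.489 0.02 0.357 0 7.1 0;0.46 0.489 0.02 0.357 0 7.1 0;0.46 0.489 0.02 0.357 0 7.1 0;0.46 0.489 0.02 0.357 0 7.1 0;0.46 0.489 0.02 0.357 0 7.1 0;0.46 0.489 0.02 0.357 0 7.1 0;0.46 0.489 0.02 0.357 0 7.1 0"

```text
clock: 1.95
tcp_pos: [0.5468, -0.1076, 0.2198]
tcp_rot: [0.704, 0.065, -0.065, -0.704]
ft_force: [0.4, -0.5, -0.6]
grip_width: 0.0397
```

```bash
python3 - <<'E'
from h import *
s=sense();print(s["clock"],s["tcp_pos"],R.from_quat(s["tcp_rot"]).as_matrix().round(3).tolist())
im,K,V=cam("wrist");cv2.imwrite("pics/w1.png",im[:,:,::-1])
P=[.5468,-.1064,.106];print(proj([P],K,V))
np.savez("w1.npz",im=im,K=K,V=V)
E
```

```text
1.95 [ 0.54681149 -0.10761523  0.21979016] [[0.983, 0.0, -0.182], [0.182, 0.0, 0.983], [0.0, -1.0, -0.0]]
[[322.6113585  242.23994923]]
```

View pics/w1.png

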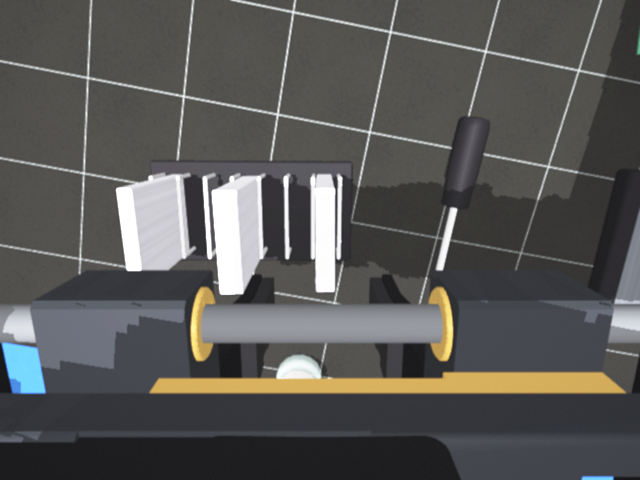

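```bash
python3 - <<'E'
from h import *
z=np.load("w1.npz");im,K,V=z["im"],z["K"],z["V"]
c=im[160:305,110:350,::-1];cv2.imwrite("pics/w1c.png",cv2.resize(c,(792,478),interpolation=cv2.INTER_CUBIC))
m=((im.min(2)>225)*255).astype(np.uint8);m[:165]=0;m[305:]=0;m[:,:110]=0;m[:,345:]=0
for v in (200,215,230,245,260,275):
    g=im[v].min(1).astype(float);print(v,g[308:345].astype(int).tolist())
E
```

```text
200 [50, 56, 114, 211, 247, 247, 236, 232, 252, 254, 254, 254, 254, 254, 254, 254, 254, 254, 254, 254, 254, 254, 254, 254, 255, 255, 232, 109, 58, 148, 240, 250, 246, 189, 87, 48, 50]
215 [48, 55, 114, 211, 247, 247, 233, 223, 251, 254, 254, 254, 254, 254, 254, 254, 254, 254, 254, 254, 254, 254, 254, 254, 254, 255, 227, 106, 67, 161, 243, 252, 242, 144, 55, 48, 50]
230 [48, 53, 113, 209, 247, 248, 229, 208, 253, 255, 254, 254, 254, 254, 254, 254, 254, 253, 253, 253, 253, 253, 253, 253, 254, 254, 221, 102, 81, 181, 246, 250, 238, 126, 49, 48, 50]
245 [46, 53, 112, 211, 248, 249, 237, 214, 252, 254, 254, 254, 254, 254, 254, 253, 253, 253, 253, 254, 254, 254, 254, 254, 254, 254, 224, 106, 109, 210, 247, 247, 201, 94, 46, 48, 50]
260 [47, 47, 46, 61, 75, 68, 73, 181, 255, 255, 254, 254, 253, 253, 253, 253, 253, 254, 254, 253, 253, 253, 253, 254, 254, 255, 226, 106, 44, 58, 73, 63, 46, 48, 64, 70, 53]
275 [81, 82, 81, 82, 80, 77, 85, 152, 239, 254, 253, 253, 253, 253, 253, 253, 253, 253, 253, 254, 254, 254, 254, 254, 254, 255, 233, 126, 76, 76, 94, 154, 194, 124, 76, 78, 79]
```

View pics/w1c.png

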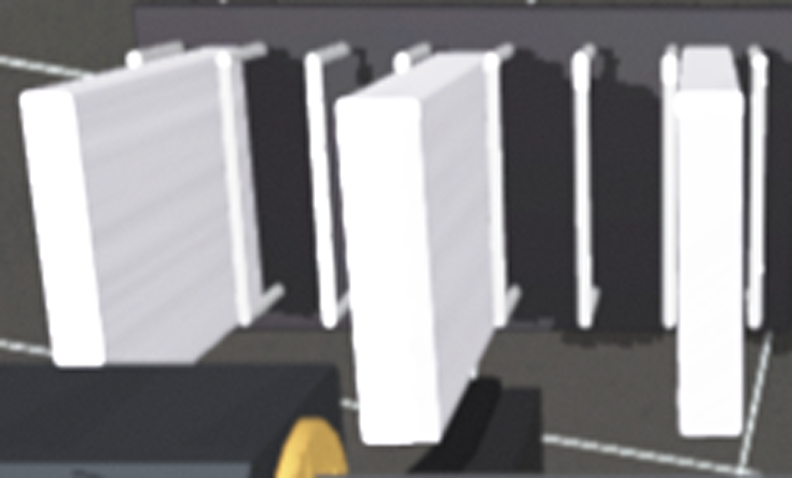

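```bash
python3 - <<'E'
from h import *
z=np.load("w1.npz");K,V=z["K"],z["V"]
P=cast([[315.2,240],[334.9,240],[325.05,240.3],[325,189],[325.2,291.8]],K,V,.106)
print(P.round(4),np.linalg.norm(P[0]-P[1]),np.linalg.norm(P[3]-P[4]),np.degrees(np.arctan2(*(P[3]-P[4])[1::-1])))
d=dl([P[2,0],P[2,1],.087]);print(d)
E
```

```text
[[ 0.5462 -0.1114  0.106 ]
 [ 0.5438 -0.0988  0.106 ]
 [ 0.5452 -0.1051  0.106 ]
 [ 0.5123 -0.1113  0.106 ]
 [ 0.5804 -0.0983  0.106 ]] 0.012866693739894653 0.06935467145393272 -169.22118493076485
[-0.00130046  0.13283464  0.00272312]
```

Request:
apply_moves:
  moves: "0.46 -0.001 0.04 0.0025 0 0 0;0.46 -0.001 0.08 0.0025 0 0 0;0.46 -0.001 0.11 0.0025 0 0 0;0.46 -0.001 0.125 0.0025 0 0 0;0.46 -0.001 0.132 0.0025 0 0 0;0.46 -0.001 0.132 0.0025 0 0 0;0.3 -0.001 0.132 0.0025 0 0 0;0.2 -0.001 0.132 0.0025 0 0 0;0.1 -0.001 0.132 0.0025 0 0 0;0 -0.001 0.132 0.0025 0 0 0;0 -0.001 0.132 0.0025 0 0 0;0 -0.001 0.132 0.0025 0 0 0;0 -0.001 0.132 0.0025 0 0 0"

```text
clock: 3.62
tcp_pos: [0.5461, -0.1044, 0.0879]
tcp_rot: [0.704, 0.065, -0.065, -0.704]
ft_force: [-0.7, 0.2, 3.2]
grip_width: 0.012
```

```bash
python3 - <<'E'
from h import *
s=sense();print(s["clock"],s["tcp_pos"],s["grip_width"],s["ft_force"])
im,K,V=cam("wrist");cv2.imwrite("pics/w2.png",im[:,:,::-1])
E
```

```text
3.625 [ 0.54605556 -0.10440619  0.08786216] 0.012011100377733407 [-0.72423873  0.21491147  3.20347626]
```

View pics/w2.png

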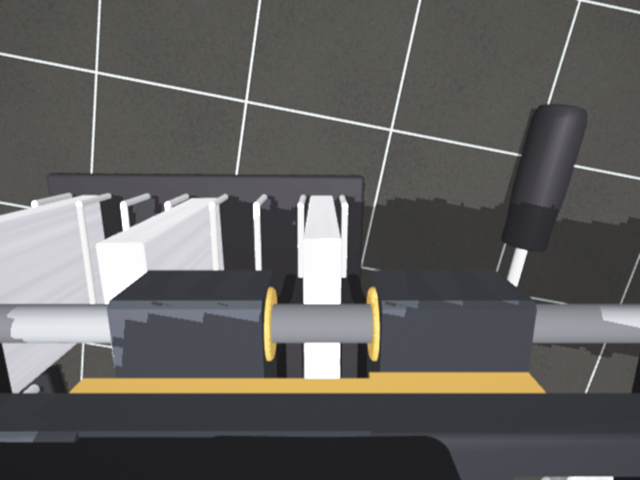

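The pinch reads 12.0 mm, so the drive in bay2 is the 12.5 mm one. The picture shows it centred between the fingers at u≈322. I'll lift it straight out and go look at the dock.

Request:
apply_moves:
  moves: "0 0 -0.01 0 0 0 0;0 0 -0.04 0 0 0 0;0 0 -0.08 0 0 0 0;0 0 -0.13 0 0 0 0;0 0.02 -0.162 0.05 0 1 0;0 0.05 -0.162 0.1 0 2 0;0 0.08 -0.162 0.15 0 3 0;0 0.1 -0.162 0.2 0 4 0;0 0.109 -0.162 0.25 0 4.5 0;0 0.109 -0.162 0.28 0 4.5 0;0 0.109 -0.162 0.294 0 4.5 0;0 0.109 -0.162 0.294 0 4.5 0;0 0.109 -0.162 0.294 0 4.5 0"

```text
clock: 5.3
tcp_pos: [0.599, 0.2034, 0.2496]
tcp_rot: [0.706, 0.037, -0.037, -0.706]
ft_force: [-0.0, -0.4, -1.2]
grip_width: 0.0124
```

```bash
python3 - <<'E'
from h import *
s=sense();print(s["clock"],s["tcp_pos"],s["grip_width"],s["ft_force"],R.from_quat(s["tcp_rot"]).as_matrix().round(4).tolist())
im,K,V=cam("wrist");cv2.imwrite("pics/w3.png",im[:,:,::-1])
np.savez("w3.npz",im=im,K=K,V=V)
im,K,V=cam("scene");cv2.imwrite("pics/s3.png",im[:,:,::-1])
E
```

```text
5.3 [0.59904605 0.20343389 0.24963455] 0.012388324755078166 [-0.04601707 -0.44369409 -1.24425258] [[0.9945, -0.0002, -0.105], [0.105, -0.0003, 0.9945], [-0.0003, -1.0, -0.0003]]
```

View pics/w3.png

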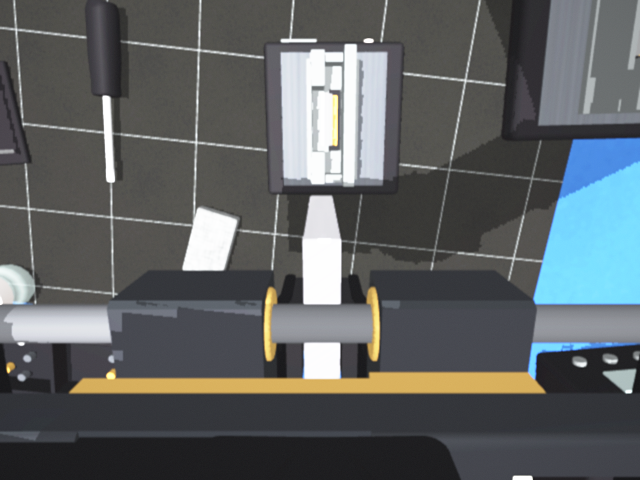

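View pics/s3.png

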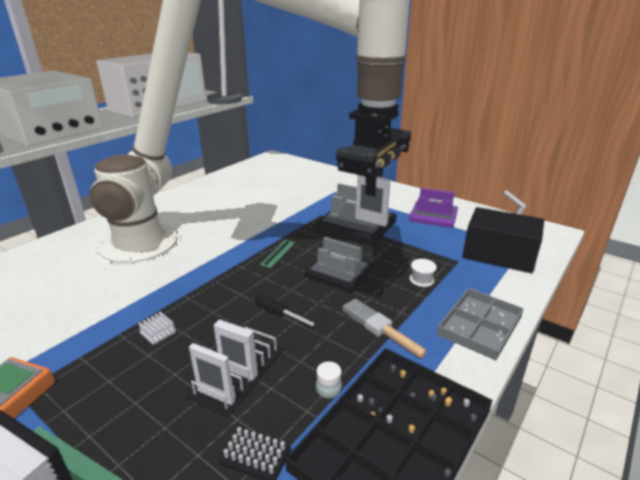

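The drive is held upright, with its lower front corner visible at (320,200). The dock is at (334,118) and its fence top runs along u≈344–355. Now the dock detail.

```bash
python3 - <<'E'
from h import *
z=np.load("w3.npz");im=z["im"]
cv2.imwrite("pics/w3c.png",cv2.resize(im[30:210,240:420,::-1],(600,600),interpolation=cv2.INTER_CUBIC))
E
```

```text
(no output)
```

View pics/w3c.png

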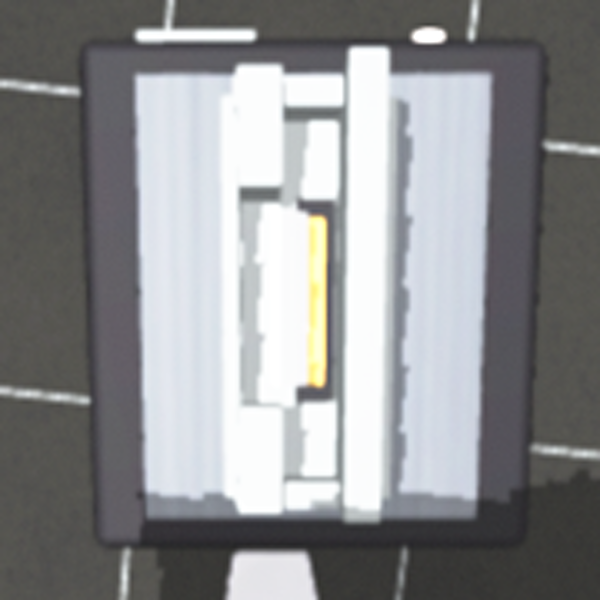

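```bash
python3 - <<'E'
from h import *
z=np.load("w3.npz");K,V=z["K"],z["V"];f=600/180
g=lambda uv,h:cast(np.array(uv)/f+[240,30],K,V,h)
B=g([[82,45],[543,45],[527,547],[98,547]],.018);c=B.mean(0)
print("base",B.round(4).tolist(),c.round(4),np.linalg.norm(np.diff(B,axis=0),axis=1))
ang=lambda a,b:np.degrees(np.arctan2(*(b-a)[1::-1]))
print("yaw sides",ang(B[0],B[3]),ang(B[1],B[2]),"cross",ang(B[3],B[2])-90,ang(B[0],B[1])-90)
F=g([[348,47],[343,522]],.08);print("fence in",F.round(4).tolist(),ang(F[0],F[1]),np.linalg.norm(F[0]-F[1]))
L=g([[284,66],[284,512]],.062);print("low in",L.round(4).tolist(),ang(L[0],L[1]),np.linalg.norm(L[0]-L[1]))
E_=g([[310,108],[310,480]],.062);print("ends",E_.round(4).tolist(),np.linalg.norm(E_[0]-E_[1]))
y=np.radians(5.9);ex=np.array([np.cos(y),np.sin(y)]);ey=np.array([-ex[1],ex[0]])
for n,P in dict(B=c[None],F=F,L=L,E=E_).items():
    q=P[:,:2]-c[:2];print(n,(q@ex*1e3).round(1),(q@ey*1e3).round(1))
s=sense();print(R.from_quat(s["tcp_rot"]).as_euler("zyx",degrees=True))
E
```

```text
base [[0.4615, 0.1407, 0.018], [0.4492, 0.2572, 0.018], [0.5762, 0.2725, 0.018], [0.5888, 0.1543, 0.018]] [0.5189 0.2062 0.018 ] [0.11717532 0.12796841 0.1188817 ]
yaw sides 6.103878758979672 6.867918855510952 cross 6.068125851718051 6.054031127956691
fence in [[0.4676, 0.2062, 0.08], [0.5678, 0.2171, 0.08]] 6.195148123067575 0.10076518281080601
low in [[0.4694, 0.1928, 0.062], [0.5689, 0.2036, 0.062]] 6.193274959068835 0.10015400149766802
ends [[0.4775, 0.1997, 0.062], [0.5606, 0.2091, 0.062]] 0.08364365540339175
B [0.] [0.]
F [-51.   49.7] [5.3 5.8]
L [-50.7  49.5] [-8.2 -7.7]
E [-41.9  41.7] [-2.2 -1.4]
[-1.19536100e-03 -5.99812658e+00 -9.00049862e+01]
```

Request:
apply_moves:
  moves: "0 -0.03 0 0.001 0 0 0;0 -0.06 0 0.003 0 0 0;0 -0.079 0 0.004 0 0 0;0 -0.079 0.04 0.004 0 0 0;0 -0.079 0.07 0.004 0 0 0;0 -0.079 0.09 0.004 0 0 0;0 -0.079 0.095 0.004 0 0 0;0 -0.079 0.095 0.004 0 0 0;0 -0.079 0.095 0.004 0 0 0"

```text
clock: 6.52
tcp_pos: [0.5207, 0.2004, 0.1557]
tcp_rot: [-0.706, -0.038, 0.037, 0.706]
ft_force: [-0.1, -0.7, -1.1]
grip_width: 0.0124
```

```bash
cat > st.py <<'E'
from h import *
import sys
s=sense();c=np.array([.5189,.2062]);y=np.radians(6.1);ex=np.array([np.cos(y),np.sin(y)]);ey=np.array([-ex[1],ex[0]])
q=s["tcp_pos"][:2]-c;f=s["ft_force"];Rm=R.from_quat(s["tcp_rot"]).as_matrix()
print("t",s["clock"],"tcp",s["tcp_pos"].round(4),"dock xy mm",(q@ex*1e3).round(2),(q@ey*1e3).round(2),"grip",round(s["grip_width"],5))
print("F dock x,y,z",(f[:2]@ex).round(2),(f[:2]@ey).round(2),f[2].round(2),"T",s["wrist_torque"].round(3),"yaw",np.degrees(np.arctan2(Rm[1,0],Rm[0,0])).round(2))
if len(sys.argv)>1:
    for n in sys.argv[2:]:
        im,K,V=cam(n);cv2.imwrite(f"pics/{sys.argv[1]}_{n}.png",im[:,:,::-1])
E
python3 st.py a scene
```

```text
t 6.525 tcp [0.5207 0.2004 0.1557] dock xy mm 1.21 -5.98 grip 0.01243
F dock x,y,z -0.14 -0.64 -1.14 T [-0.023 -0.013 -0.005] yaw 6.08
```

View pics/a_scene.png

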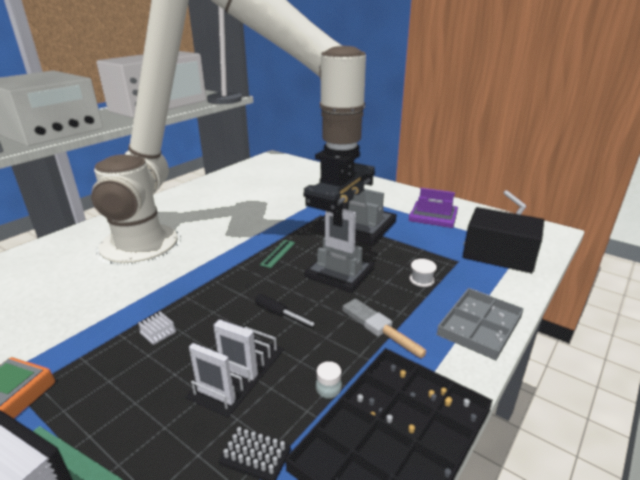

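The drive's lower end is now above the low wall at about (340,262), underside ~74 mm. Feeling toward the fence.

Request:
apply_moves:
  moves: "0 0 0 0.001 0 0 0;0 0 0 0.002 0 0 0;0 0 0 0.003 0 0 0;0 0 0 0.0035 0 0 0;0 0 0 0.0035 0 0 0"

```text
clock: 7.2
tcp_pos: [0.5196, 0.2038, 0.1545]
tcp_rot: [0.706, 0.038, -0.038, -0.706]
ft_force: [0.1, -0.4, -0.7]
grip_width: 0.0123
```

```bash
python3 st.py
```

```text
t 7.2 tcp [0.5196 0.2038 0.1545] dock xy mm 0.46 -2.5 grip 0.0123
F dock x,y,z 0.01 -0.39 -0.65 T [-0.02  -0.048  0.005] yaw 6.1
```

Request:
apply_moves:
  moves: "0 0 0 0.0005 0 0 0;0 0 0 0.001 0 0 0;0 0 0 0.001 0 0 0"

```text
clock: 7.58
tcp_pos: [0.5195, 0.2047, 0.1545]
tcp_rot: [0.706, 0.038, -0.038, -0.706]
ft_force: [0.7, 1.1, -1.0]
grip_width: 0.0123
```

Request:
apply_moves:
  moves: "0 0 0 0.0005 0 0 0;0 0 0 0.001 0 0 0;0 0 0 0.001 0 0 0"

```text
clock: 7.95
tcp_pos: [0.5194, 0.2056, 0.1545]
tcp_rot: [0.706, 0.038, -0.038, -0.706]
ft_force: [0.8, -0.4, -1.0]
grip_width: 0.0123
```

Request:
apply_moves:
  moves: "0 0 0 0.0005 0 0 0;0 0 0 0.001 0 0 0;0 0 0 0.001 0 0 0"

```text
clock: 8.32
tcp_pos: [0.5193, 0.206, 0.1546]
tcp_rot: [0.707, 0.037, -0.038, -0.706]
ft_force: [1.9, -4.5, -0.9]
grip_width: 0.0121
```

```bash
python3 st.py
```

```text
t 8.325 tcp [0.5193 0.206  0.1546] dock xy mm 0.41 -0.24 grip 0.01211
F dock x,y,z 1.38 -4.67 -0.93 T [-1.425 -0.47  -0.021] yaw 6.09
```

Contact with the fence (about 4.7 N). I'll ease off to a light touch and go down past the low wall in small steps.

Request:
apply_moves:
  moves: "0 0 0 -0.0006 0 0 0;0 0 0.003 -0.0006 0 0 0;0 0 0.006 -0.0006 0 0 0;0 0 0.009 -0.0006 0 0 0;0 0 0.011 -0.0006 0 0 0;0 0 0.012 -0.0006 0 0 0;0 0 0.012 -0.0006 0 0 0"

```text
clock: 9.2
tcp_pos: [0.5193, 0.2059, 0.1423]
tcp_rot: [0.706, 0.037, -0.038, -0.706]
ft_force: [1.8, -4.6, 1.5]
grip_width: 0.0124
```

```bash
python3 st.py
```

```text
t 9.2 tcp [0.5193 0.2059 0.1423] dock xy mm 0.33 -0.38 grip 0.01238
F dock x,y,z 1.28 -4.73 1.5 T [-1.76  -0.316 -0.015] yaw 6.09
```

Request:
apply_moves:
  moves: "0 0 0.001 -0.0003 0 0 0;0 0 0.002 -0.0003 0 0 0;0 0 0.003 -0.0003 0 0 0;0 0 0.004 -0.0003 0 0 0;0 0 0.005 -0.0003 0 0 0;0 0 0.006 -0.0003 0 0 0;0 0 0.006 -0.0003 0 0 0"

```text
clock: 10.07
tcp_pos: [0.5194, 0.2057, 0.1364]
tcp_rot: [0.706, 0.038, -0.038, -0.706]
ft_force: [0.2, -5.5, 0.6]
grip_width: 0.0122
```

```bash
python3 st.py
```

```text
t 10.075 tcp [0.5194 0.2057 0.1364] dock xy mm 0.48 -0.51 grip 0.01222
F dock x,y,z -0.38 -5.53 0.65 T [-1.728 -0.298 -0.086] yaw 6.09
```

Request:
apply_moves:
  moves: "0 0 0.002 -0.0005 0 0 0;0 0 0.004 -0.0005 0 0 0;0 0 0.006 -0.0005 0 0 0;0 0 0.008 -0.0005 0 0 0;0 0 0.008 -0.0005 0 0 0"

```text
clock: 10.7
tcp_pos: [0.5204, 0.2057, 0.1298]
tcp_rot: [-0.706, -0.039, 0.037, 0.706]
ft_force: [-0.2, -5.3, 7.0]
grip_width: 0.0121
```

```bash
python3 st.py b wrist
```

```text
t 10.7 tcp [0.5204 0.2057 0.1298] dock xy mm 1.44 -0.68 grip 0.01214
F dock x,y,z -0.77 -5.29 7.04 T [-1.739 -0.066 -0.034] yaw 6.12
```

View pics/b_wrist.png

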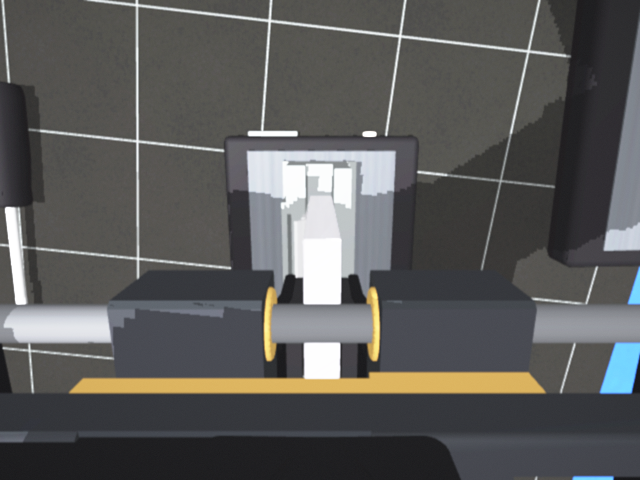

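Request:
apply_moves:
  moves: "0 0 0.001 -0.0003 0 0 0;0 0 0.002 -0.0003 0 0 0;0 0 0.003 -0.0003 0 0 0;0 0 0.003 -0.0003 0 0 0"

```text
clock: 11.25
tcp_pos: [0.5202, 0.2055, 0.1258]
tcp_rot: [-0.706, -0.038, 0.037, 0.706]
ft_force: [2.6, -2.8, 4.8]
grip_width: 0.0122
```

```bash
python3 st.py
```

```text
t 11.25 tcp [0.5202 0.2055 0.1258] dock xy mm 1.18 -0.78 grip 0.01222
F dock x,y,z 2.27 -3.1 4.82 T [-0.998 -0.605 -0.065] yaw 6.1
```

Request:
apply_moves:
  moves: "0 0 0.0015 -0.0001 0 0 0;0 0 0.003 -0.0001 0 0 0;0 0 0.0045 -0.0001 0 0 0;0 0 0.006 -0.0001 0 0 0;0 0 0.0075 -0.0001 0 0 0;0 0 0.0075 -0.0001 0 0 0"

```text
clock: 12.0
tcp_pos: [0.5192, 0.2052, 0.1174]
tcp_rot: [-0.706, -0.037, 0.038, 0.706]
ft_force: [-0.8, 1.7, -1.9]
grip_width: 0.0122
```

```bash
python3 st.py
```

```text
t 12.0 tcp [0.5192 0.2052 0.1174] dock xy mm 0.21 -1.01 grip 0.01223
F dock x,y,z -0.63 1.79 -1.89 T [ 0.475 -0.091  0.01 ] yaw 6.08
```

Request:
apply_moves:
  moves: "0 0 0.001 0 0 0 0;0 0 0.002 0 0 0 0;0 0 0.003 0 0 0 0;0 0 0.004 0 0 0 0;0 0 0.004 0 0 0 0"

```text
clock: 12.62
tcp_pos: [0.5197, 0.2052, 0.1153]
tcp_rot: [-0.706, -0.038, 0.037, 0.706]
ft_force: [-2.9, 2.2, 7.3]
grip_width: 0.012
```

```bash
python3 st.py
```

```text
t 12.625 tcp [0.5197 0.2052 0.1153] dock xy mm 0.66 -1.06 grip 0.012
F dock x,y,z -2.66 2.45 7.26 T [ 0.774  0.903 -0.027] yaw 6.12
```

Request:
apply_moves:
  moves: "0 0 0.001 0 0 0 0;0 0 0.002 0 0 0 0;0 0 0.003 0 0 0 0;0 0 0.004 0 0 0 0;0 0 0.004 0 0 0 0"

```text
clock: 13.25
tcp_pos: [0.5197, 0.2052, 0.1115]
tcp_rot: [-0.706, -0.038, 0.037, 0.706]
ft_force: [-3.3, 1.6, 7.7]
grip_width: 0.0125
```

```bash
python3 st.py
```

```text
t 13.25 tcp [0.5197 0.2052 0.1115] dock xy mm 0.67 -1.03 grip 0.01251
F dock x,y,z -3.07 1.89 7.73 T [0.728 0.997 0.017] yaw 6.12
```

Request:
apply_moves:
  moves: "0 0 0.001 0 0 0 0;0 0 0.002 0 0 0 0;0 0 0.002 0 0 0 0;0 0 0.002 0 0 0 0"

```text
clock: 13.75
tcp_pos: [0.5197, 0.2052, 0.1098]
tcp_rot: [-0.706, -0.038, 0.037, 0.706]
ft_force: [-2.9, 2.5, 10.1]
grip_width: 0.0123
```

```bash
python3 st.py
```

```text
t 13.75 tcp [0.5197 0.2052 0.1098] dock xy mm 0.73 -1.05 grip 0.01233
F dock x,y,z -2.62 2.79 10.08 T [ 0.62   1.224 -0.056] yaw 6.13
```

Request:
apply_moves:
  moves: "0 0 0.001 0 0 0 0;0 0 0.001 0 0 0 0;0 0 0.001 0 0 0 0"

```text
clock: 14.12
tcp_pos: [0.5199, 0.2052, 0.1097]
tcp_rot: [-0.706, -0.039, 0.037, 0.706]
ft_force: [-5.0, 1.7, 14.6]
grip_width: 0.0121
```

Request:
apply_moves:
  moves: "0 0 0.001 0 0 0 0;0 0 0.001 0 0 0 0;0 0 0.001 0 0 0 0"

```text
clock: 14.5
tcp_pos: [0.5201, 0.2053, 0.1096]
tcp_rot: [-0.706, -0.039, 0.037, 0.706]
ft_force: [-5.9, 0.9, 18.0]
grip_width: 0.0123
```

Hard stop: the TCP is stuck at 0.1097 m (0.1099 expected when home) while the force climbs. I'll unload, release and back out upward.

Request:
apply_moves:
  moves: "0 0 0.001 0 0 0 0;0 0 0.001 0 0 0 0;0 0 -0.001 0 0 0 0;0 0 -0.003 0 0 0 0;0 0 -0.003 0 0 0 0;0.1 0 -0.003 0 0 0 0;0.2 0 -0.003 0 0 0 0;0.3 0 -0.003 0 0 0 0;0.4 0 -0.003 0 0 0 0;0.4 0 -0.003 0 0 0 0"

```text
clock: 15.75
tcp_pos: [0.5194, 0.2046, 0.1087]
tcp_rot: [0.706, 0.037, -0.038, -0.706]
ft_force: [-1.0, -0.0, 0.3]
grip_width: 0.0327
```

```bash
python3 st.py c wrist
```

```text
t 15.75 tcp [0.5194 0.2046 0.1087] dock xy mm 0.29 -1.61 grip 0.03268
F dock x,y,z -1.0 0.08 0.27 T [-0.01  -0.076 -0.007] yaw 6.08
```

View pics/c_wrist.png

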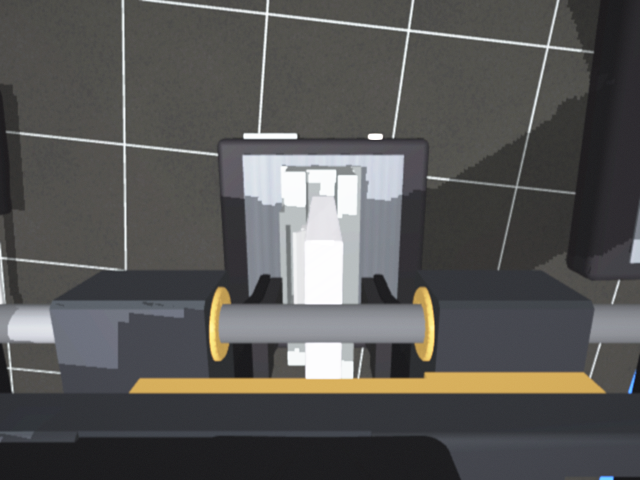

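The fingers are clear on both sides of the drive (drive at u 305–342). Backing up and checking.

Request:
apply_moves:
  moves: "0.4 0 -0.01 0 0 0 0;0.4 0 -0.03 0 0 0 0;0.4 0 -0.07 0 0 0 0;0.4 0 -0.12 0 0 0 0;0.4 0.04 -0.14 0 0 0 0;0.4 0.08 -0.14 0 0 0 0;0.4 0.1 -0.14 0 0 0 0;0.4 0.1 -0.14 0 0 0 0;0.4 0.1 -0.14 0 0 0 0"

```text
clock: 16.92
tcp_pos: [0.6184, 0.2153, 0.2494]
tcp_rot: [0.706, 0.037, -0.038, -0.706]
ft_force: [0.1, -0.1, -0.7]
grip_width: 0.0347
```

```bash
python3 st.py d wrist scene top; python3 - <<'E'
from h import *
a=cv2.imread("pics/d_scene.png");b=cv2.imread("pics/d_wrist.png");t=cv2.imread("pics/d_top.png")
im=np.zeros((600,800,3),np.uint8)
im[:300,:400]=cv2.resize(b[0:240,160:480],(400,300));im[:300,400:]=cv2.resize(a[190:310,280:440],(400,300),interpolation=cv2.INTER_CUBIC)
im[300:,:400]=cv2.resize(a[290:440,150:350],(400,300),interpolation=cv2.INTER_CUBIC);im[300:,400:]=cv2.resize(t[180:280,270:403],(400,300),interpolation=cv2.INTER_CUBIC)
cv2.imwrite("pics/d.png",im)
E
```

```text
t 16.925 tcp [0.6184 0.2153 0.2494] dock xy mm 99.87 -1.48 grip 0.03466
F dock x,y,z 0.05 -0.07 -0.69 T [0.013 0.023 0.026] yaw 6.1
```

View pics/d.png

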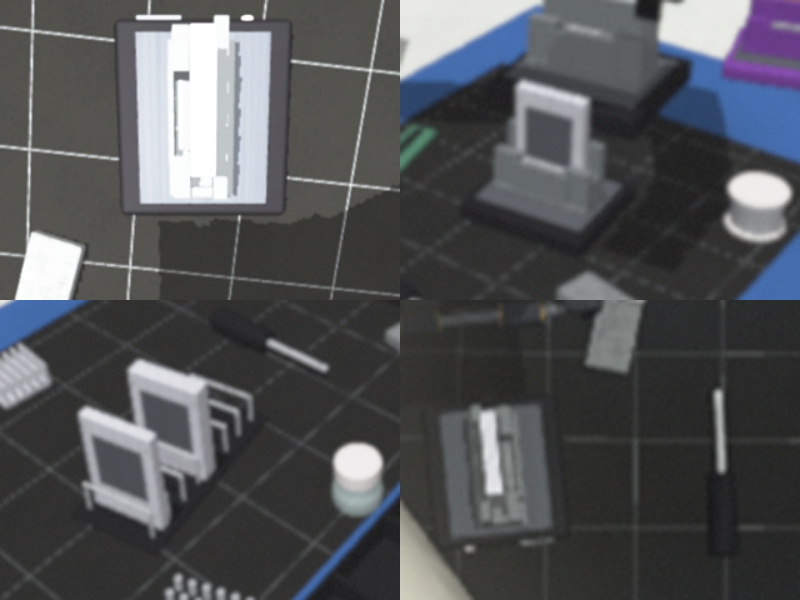

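```bash
python3 - <<'E'
from h import *
s=cv2.imread("pics/d_scene.png");im,K,V=cam("scene")
c=np.array([.5195,.2055]);y=np.radians(6.1);ex=np.array([np.cos(y),np.sin(y)]);ey=np.array([-ex[1],ex[0]])
g=cv2.resize(s[210:270,310:370],(600,600),interpolation=cv2.INTER_CUBIC)
for h,col in ((.128,(0,255,0)),(.134,(0,0,255))):
    P=[[*(c+a*.035*ex+b*.00625*ey),h] for a,b in ((-1,-1),(1,-1),(1,1),(-1,1))]
    q=(proj(P,K,V)-[310,210]+.5)*10;print(h,proj(P,K,V).round(1).tolist())
    cv2.polylines(g,[q.astype(int)],True,col,1)
cv2.imwrite("pics/e.png",g)
E
```

```text
0.128 [[325.7, 223.6], [352.8, 231.0], [355.3, 228.7], [328.5, 221.5]]
0.134 [[325.8, 221.3], [352.9, 228.6], [355.4, 226.4], [328.5, 219.2]]
```

View pics/e.png

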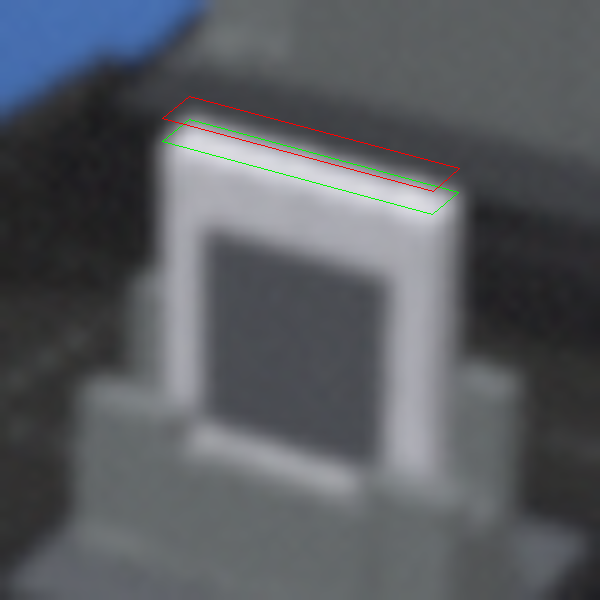

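The drive's bright top face lies on the outline for 128 mm (centre about (340,226)) and not on the one for 134 mm, so it is fully home. The other two drives still stand in the rack, and the robot touches nothing.

```bash
python3 -c "
from bench import close_job;print(close_job())"
```

```text
the job is handed in; nothing more can be done
None
```

The 12.5 mm drive is in the slot of the small grey dock, fully home, and the job was handed in at about 17 s. It had been in bay2.

- **Finding it:** the bay2 drive pinched at 12.0–12.5 mm. I did not pinch the other two. In the camera images they look clearly thicker (bay1) and thinner (bay0).
- **Inserting it:** I felt for the fence, making contact at about 4.7 N. I eased off and lowered the drive in small steps past the clip, then pressed the seat down at about 8 N until it stopped.
- **Fully home:** at the stop the tool held at z = 0.1097 m, against 0.1099 m expected, while the force climbed to 18 N. I pressed about 1 mm further before unloading and did not read the force there. In the last scene picture the drive's top lies on the outline for 128 mm, not on the one for 134 mm.
- **How it was left:** the other two drives still stand in the rack, and the gripper is clear of everything.

No check failed. I could not read the clip and seat joints directly, so "home" rests on the force, tool height and picture.

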